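# Nudge the lens into its seat and clip it

## Task

Without picking anything up, gently push the loose lens across the metal plate with the fingertips until it drops flat into the round recess. Then push the small retaining clip round by its peg, as far as its stop, so that it lies over the seated lens. Leave the box and the two containers beside the plate where they stand.

Things in the scene. Friction and masses are not known exactly. Their poses are not given: they have to be found in the camera images.
- seat: grey metal plate fixed to the counter, 170 (x) x 130 (y) x 16 mm high; origin at the centre of its underside, on the counter. Its x axis points from the bare half, where the lens starts, to the half with the recess; the retaining clip is mounted at the +y side of the recess. Positions on the plate are given in this frame
- recess (a point): centre of the floor of the round recess, at x = 30, y = 0, z = 7 mm of the plate; 54 mm across, 9 mm deep, rim level with the plate's top (z = 16 mm). A curved aluminium lip, 3 mm high and 4 mm wide, stands along its +x side (inner radius 27 mm about the recess centre, 65 degrees either side of +x); a lens pushed against it stops above the recess
- lens_mid (a point): middle (half-way up) of the loose lens: a black ring mount with domed glass, a disc 50 mm across and 12 mm thick, about 60 g, lying flat on the plate's bare half. It stays flat and level on the plate until it is within about 2 mm of the recess centre, then drops 9 mm; seated, its top stands 3 mm above the plate's top. z is its axis
- clip (a joint): angle (rad) of the flat steel retaining clip. 0: it points from its pivot along the plate's +x; it grows as the clip turns clockwise seen from above; 1.571: at its stop, pointing along the plate's -y, over the recess; negative: turned outward to +y. Starts between -0.5 and 0.3, clear of the recess, has a little friction (about 0.02 N m), and stays where it is left
- clip_pivot (a point): pivot axis of the clip, at x = 35, y = 46, z = 21 mm of the plate (underside of the clip). The clip is 38 mm long from here, 12 mm wide and 4 mm thick, its underside 5 mm above the plate's top, on a boss of radius 7 mm. A stop pin of radius 3 mm, 9 mm high, stands beside it at x = 26, y = 36 mm
- clip_peg (a point): middle of the black upright peg on the clip, 10 mm across and 20 mm tall, 31 mm from the pivot; it stands from 9 to 29 mm above the plate's top (this point: 19 mm above it)
- cover_glasses: small white box of cover glasses, 31 x 31 x 18 mm, on the counter beside the plate's -y edge; origin at the centre of its underside. Leave it
- lens_can: black round can, 41 mm across and 66 mm tall, on the counter beside the plate's -y edge; origin at the centre of its underside. Leave it
- dropper: small brown bottle with a black cap, 33 mm across and 78 mm tall, on the counter beside the plate's +y edge; origin at the centre of its underside. Leave it
There are look-alikes about, which are no part of the job. There is more than one size of the part that bears lens_mid; the job needs the largest. What is shaped like the seat but pink is not meant.

How it is judged:
By the outcome, as a careful person would: the job done as asked, in the order asked, and still so for the second after the job is handed in, with the robot touching nothing.
It also fails if it takes over 64 s, if anything falls off the work surface, if the arm or the gripper's body presses on something with over 40 N, if the wrist force passes 120 N, or if a joint passes its speed limit or range.

## Robot

A 6-joint arm with a two-finger parallel gripper is mounted at the origin on a cart in front of the work surface, level with it; the furniture and walls round the work are solid. World frame = base frame: x ahead of the robot, y to its left, z up, the work surface at z = 0. Lengths are in m, angles in rad, forces in N, time in s.
With the tool pointing down it reaches from about 0.25 to 0.725 m from the base axis. Payload 4 kg.
Tool frame: the origin (TCP) lies midway between the tips of the shut fingers; the grasp point (between the pads) lies 19 mm behind it; x points along the fingers, z is the direction in which the jaws open and shut, and the axes are right-handed (so a half turn about x gives the same grasp; the last joint's range is limited). The gripper opens to 85 mm and grips with 20 to 120 N. Pads are 22 mm wide; open, the fingers measure 114 mm over their backs; the gripper's body (76 mm by 85 mm) begins 54 mm behind the grasp point. The pads swing forward as they close: fully open they stand 13 mm farther back than shut.
Start: joints at [0, 0.241, 0.005, 1.335, 0, 1.571], TCP at [0.5, -0, 0.231] pointing down, gripper open.
Joint ranges: [-2.72, 2.72], [-1.05, 1.87], [-1.09, 1.28], [-1.99, 2.15], [-1.42, 1.44], [-3.14, 3.14]. Speed limits (rad/s): [2.79, 2.79, 3.14, 3.14, 3.14, 3.14].

## Interface

Orientations are given as a unit quaternion [x, y, z, w].
In Python, from rig import get_obs, viewer, order, regions_of, pinpoint gives the robot as it stands.
- The arm moves only by the tool move_arm, never from a script. Its arguments are lists of equal length, an entry for each row: "dp": the shift along the tool's x, y, z in units of 25 mm (1.0 is 25 mm), a list of three; "angular": the turn, a rotation vector about the tool's x, y, z in units of 8 degrees (1.0 is 8 degrees), a list of three; "fingers": the opening, from 0 (shut) to 1 (fully open). In form: {"dp": [[dx, dy, dz], ...], "angular": [[rx, ry, rz], ...], "fingers": [fingers, ...]}. A call has exactly 5 rows; each row shifts and turns the commanded pose from where the row before left it, along the tool's axes as they then stand; what a row does not reach is not made up. A row lasts 1/10 s, in which the tool goes at most 50 mm and 8.59 degrees, less where a joint would pass 70% of its speed; a pose out of reach is approached as far as the arm can. A call is refused whole if a number of a shift passes 1 or a number of a turn 1, either way. A call with a gripper value outside its range is refused whole. The fingers move at their own pace and stop on an object; "force" is the grip in N (left out, the last holds). Time passes only in rows, so rows that do not move let the fingers close, or fill a call up. It gives the time, the measured TCP pose, the force and the opening at its end, in the units of the state.
- get_obs(): the state, without advancing time (a new reading comes with each control period).
- viewer.get_image(name): name is "scene" or "side" or "wrist"; returns (picture, depth): 384x512x3 uint8, red, green, blue; 384x512 float32, m along the optical axis (not along the pixel's ray), 0 where there is no reading.
- viewer.camera_model(name): a dict with "fx", "fy", "cx", "cy" (pixels), "extrinsics" (4x4, takes a point from world to camera coordinates); the wrist camera has in their place "tool_from_camera" (4x4, takes a point from camera to tool coordinates, whose origin is the TCP and whose axes are the tool frame's). Camera axes: x right, y down, z forward; pixel columns grow to the right and rows downward; lengths in m; the calibration is good to about 2 mm. The wrist camera is an equidistant fisheye: a pixel r from the principal point sees the ray r / f radians off the axis. A picture is of the moment at which its call begins: read the wrist's pose just before it. camera_model takes no time and is no camera call.
- order.job_done(): hands the job in, once; it reports no verdict.
Trained networks look in the newest picture that a camera, given by its name, has taken for a name from the list of things; names that differ only in an ending like _2 or _b are one class to them, and where a whole thing is asked for, a point or a joint stands for the part that bears it (a point fixed in the world has none). Each returns a list of dicts, best first, with "p" (0 to 1); they miss things now and then, are a little off and sometimes report something else, mostly with a low value. They report only what shows in the picture. A call takes as long as a camera call. They do not tell look-alikes from the thing itself.
- regions_of(name, camera): "pixels" (384x512 bool, what is visible of it).
- pinpoint(name, camera): "xyz" ([x, y, z] in m, in world coordinates, good to about 4 mm: a listed point, or the origin of a listed thing).
The state is a dict: "time": time; "qpos": joint angles; "joint_vel": joint speeds; "tau": joint torques, N m; "eef_pos": TCP position; "tcp_rot": TCP orientation; "ft_force": force on the tool from outside, world axes, zero at the start; "wrist_torque": the same for the moment, N m; "opening": finger opening in m.
Only numpy, scipy, OpenCV 4.12 (cv2) and the standard library are available. Lean on these libraries where they do the work, as an engineer would, in place of code of your own. Each camera call takes 0.05 s, during which the arm holds its last target. There are 200 camera calls.

## Working session

There is one attempt and no reset: what is moved stays moved. The work goes in short steps, Python scripts to look and compute and a tool call to move; the robot and the scene stay as the last step left them, time stands still between calls to the robot, and variables do not carry over. Pictures are saved under pics/ and viewed, about 8 in all and at most 12, crops included, and the job is handed in when it is done.

Besides the shell and the picture viewer there is one more tool, called after ">>>" as name(argument=value, ...), one argument or row to a line, values as JSON. move_arm: Moves the arm, as the interface text tells. Its arguments: {"type":"object","properties":{"dp":{"type":"array","items":{"type":"array","items":{"type":"number"}}},"angular":{"type":"array","items":{"type":"array","items":{"type":"number"}}},"fingers":{"type":"array","items":{"type":"number"}},"force":{"type":"number"}},"required":["dp","angular","fingers"]}

```bash
mkdir -p pics
cat > h.py <<'E'
import numpy as np, cv2
from rig import get_obs, viewer, order, regions_of, pinpoint
def shot(n,f):
    im,d=viewer.get_image(n); cv2.imwrite('pics/'+f,im[...,::-1]); return im,d
def deproj(n,d,mask):
    m=viewer.camera_model(n); v,u=np.nonzero(mask&(d>0)); z=d[v,u]
    P=np.c_[(u-m['cx'])/m['fx']*z,(v-m['cy'])/m['fy']*z,z,np.ones(len(z))]
    return (np.linalg.inv(m['extrinsics'])@P.T).T[:,:3]
E
python3 - <<'E'
from h import *
print(get_obs())
a,_=shot('scene','a.png'); 
def rep(c):
    for n in ['seat','recess','lens_mid','clip_pivot','clip_peg','cover_glasses','lens_can','dropper']:
        print(c,n,[(np.round(r['xyz'],3).tolist(),round(r['p'],2)) for r in pinpoint(n,c)][:4])
rep('scene')
b,_=shot('side','b.png'); rep('side')
print(viewer.camera_model('scene'))
E
```

```text
{'time': 0.0, 'qpos': array([-3.80730251e-06,  2.41435348e-01,  3.72430769e-03,  1.33516204e+00,
       -2.00857827e-05,  1.57079376e+00]), 'joint_vel': array([-6.11760133e-04,  1.35344527e-04,  2.10621365e-03, -2.46439420e-04,
       -8.30712130e-05, -2.08548176e-04]), 'tau': array([ 5.50268451e-04, -3.72315860e+01,  2.52406776e+01,  1.67737965e-02,
        2.29149265e-05,  1.14679995e-05]), 'eef_pos': array([ 4.99382735e-01, -7.99733618e-06,  2.30401787e-01]), 'tcp_rot': array([-6.66890798e-06,  7.07840645e-01, -7.52919513e-06,  7.06372155e-01]), 'ft_force': array([-0.17018563, -0.18099927, -0.30172555]), 'wrist_torque': array([-0.0400493 ,  0.03281289, -0.01255999]), 'opening': 0.08548748403833498}
scene seat [([0.535, -0.032, 0.0], 0.85), ([0.708, 0.158, 0.0], 0.83)]
scene recess [([0.74, 0.156, 0.007], 0.86), ([0.568, -0.034, 0.011], 0.6)]
scene lens_mid [([0.487, -0.004, 0.026], 0.7), ([0.386, 0.053, 0.004], 0.48), ([0.445, 0.088, 0.002], 0.46)]
scene clip_pivot [([0.57, 0.011, 0.024], 0.87), ([0.746, 0.206, 0.023], 0.75)]
scene clip_peg [([0.601, 0.022, 0.032], 0.55)]
scene co
[... 421 characters left out ...]
], 0.54), ([0.384, 0.055, 0.006], 0.52)]
side clip_pivot [([0.574, 0.01, 0.017], 0.75), ([0.747, 0.204, 0.02], 0.64)]
side clip_peg [([0.599, 0.02, 0.033], 0.44), ([0.776, 0.197, 0.037], 0.4)]
side cover_glasses [([0.508, -0.169, 0.001], 0.86)]
side lens_can [([0.597, -0.177, 0.0], 0.56)]
side dropper [([0.543, 0.126, -0.005], 0.73)]
{'fx': 461.67198134740687, 'fy': 461.67198134740687, 'cx': 250.16451553594158, 'cy': 194.15498585280656, 'extrinsics': array([[ 0.53867621, -0.84245542, -0.00983873, -0.30155995],
       [-0.6133256 , -0.38410793, -0.6901397 ,  0.36293813],
       [ 0.5776328 ,  0.37779618, -0.72360928,  0.66529084],
       [ 0.        ,  0.        ,  0.        ,  1.        ]])}
```

View pics/a.png

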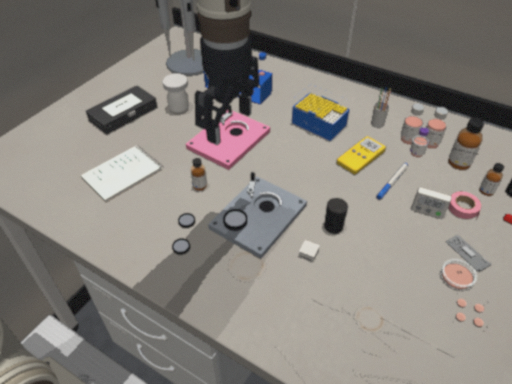

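View pics/b.png

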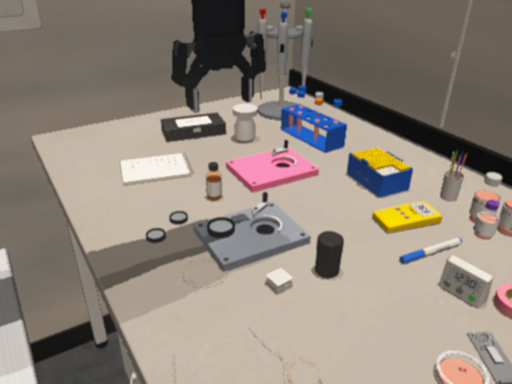

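The scene shows the grey plate at about (258,215), with the lens on its bare half at (235,219) and the clip peg at (252,177). The pink plate and two smaller lenses are decoys. Next I'll fit the poses from depth.

```bash
cat >> h.py <<'E'
def fitcirc(p):
    A=np.c_[2*p,np.ones(len(p))]; s=np.linalg.lstsq(A,(p**2).sum(1),rcond=None)[0]
    return s[:2],np.sqrt(s[2]+s[:2]@s[:2])
E
python3 - <<'E'
from h import *
for c in ['scene','side']:
    im,d=viewer.get_image(c)
    W=deproj(c,d,np.ones(d.shape,bool)); 
    near=(abs(W[:,0]-.535)<.13)&(abs(W[:,1]+.033)<.095); W=W[near]
    T=W[(W[:,2]>.012)&(W[:,2]<.0195)][:,:2].astype(np.float32)
    r=cv2.minAreaRect(T*1000); print(c,'plate rect',np.round(r[0],1),np.round(r[1],1),round(r[2],2))
    L=W[(W[:,2]>.0235)&(W[:,2]<.033)&(np.hypot(W[:,0]-.488,W[:,1]+.006)<.04)]
    e=cv2.minEnclosingCircle((L[:,:2]*1000).astype(np.float32)); print('lens',e,np.median(L[:,2]),len(L))
    for n in ['lens_mid','clip_peg','seat']:
        for g in regions_of(n,c)[:3]:
            m=g['pixels']; Q=deproj(c,d,m)
            x=Q[:,:2].astype(np.float32)*1000; rr=cv2.minAreaRect(x)
            print(c,n,round(g['p'],2),m.sum(),np.round(np.median(Q,0),4),'z95',np.round(np.percentile(Q[:,2],95),4),np.round(rr[0],1),np.round(rr[1],1),round(rr[2],1))
    P=W[(W[:,2]>.029)&(W[:,2]<.05)&(np.hypot(W[:,0]-.6,W[:,1]-.02)<.025)]; print('peg',len(P),np.round(P.mean(0),4),P[:,:2].min(0),P[:,:2].max(0))
E
```

```text
scene plate rect [536.2 -36.3] [131.6 173.2] 86.42
lens ((488.8122253417969, -9.694358825683594), 25.834331512451172) 0.026463076548653097 382
scene lens_mid 0.86 462 [ 0.4869 -0.0111  0.026 ] z95 0.0289 [492.8  -6.7] [61.  48.8] 35.0
scene lens_mid 0.74 223 [0.4454 0.0813 0.0069] z95 0.0097 [448.7  83.4] [40.9 35.1] 16.0
scene lens_mid 0.48 240 [0.3862 0.05   0.007 ] z95 0.0094 [387.7  50.4] [35.  34.1] 3.0
scene clip_peg 0.67 3885 [ 0.5353 -0.047   0.0155] z95 0.0185 [540.5 -35.4] [140.4 187.9] 90.0
scene clip_peg 0.63 64 [0.7657 0.1986 0.0249] z95 0.0388 [763.5 202. ] [46.3 18. ] 9.1
scene clip_peg 0.58 116 [0.5912 0.0151 0.0257] z95 0.043 [596.8  19.7] [68.7 15.1] 28.3
scene seat 0.65 3957 [ 0.5354 -0.0464  0.0155] z95 0.0186 [542.3 -30.9] [143.6 186. ] 86.5
scene seat 0.6 2529 [0.6954 0.1437 0.0152] z95 0.0192 [628.3 131.9] [423.2 178.8] 17.1
peg 32 [0.5993 0.0188 0.0392] [0.59518919 0.0148178 ] [0.60508683 0.02261014]
side plate rect [534.1 -36.1] [134.1 171.8] 87.13
lens ((488.20147705078125, -11.060690879821777), 26.345626831054688) 0.026073629285856104 373
side lens_mid 0.77 504 [ 0.4851 -0.0153  0.0254] z95 0.0279 [488.9  -8.7] [57.4 49.5] 63.8
side lens_mid 0.52 210 [0.4434 0.0785 0.0062] z95 0.008 [444.1  81.3] [34.3 34.7] 20.6
side lens_mid 0.51 245 [0.3851 0.0469 0.0063] z95 0.0084 [386.3  50.3] [36.2 34.2] 74.6
side clip_peg 0.55 140 [0.5943 0.0151 0.025 ] z95 0.0436 [585.3  14.1] [43.5 13.7] 25.5
side clip_peg 0.49 94 [0.77   0.1979 0.0246] z95 0.0431 [778.6 223.3] [106.1  37.1] 51.2
side seat 0.96 2562 [0.6976 0.1449 0.0149] z95 0.0174 [717.1 171.6] [166.8 193. ] 86.9
side seat 0.81 4476 [ 0.535  -0.0563  0.015 ] z95 0.0175 [541.4 -21.2] [166.7 186.4] 87.6
side seat 0.33 1123 [ 0.5835 -0.1898  0.0466] z95 0.0664 [ 592.4 -164.1] [40.6 73.1] 0.1
peg 48 [0.5989 0.0181 0.0379] [0.59414052 0.01303442] [0.60510727 0.02453365]
```

>>> move_arm(
  dp=[
    [1,0.05,-0.43],
    [1,0.05,-0.43],
    [1,0.05,-0.43],
    [1,0.05,-0.43],
    [1,0.05,-0.43],
  ],
  angular=[
    [0,0,0],
    [0,0,0],
    [0,0,0],
    [0,0,0],
    [0,0,0],
  ],
  fingers=[0.25,0.25,0.25,0.25,0.25],
  force=20,
)

```text
time: 1.8
eef_pos: [0.4459, 0.0063, 0.1056]
tcp_rot: [0.0, 0.707, 0.0, 0.707]
ft_force: [0.1, -0.1, -0.1]
opening: 0.0214
```

>>> move_arm(
  dp=[
    [0,0,0],
    [0,0,0],
    [0,0,0],
    [0,0,0],
    [0,0,0],
  ],
  angular=[
    [-0.9,0,0],
    [-0.9,0,0],
    [-0.9,0,0],
    [-0.9,0,0],
    [-0.9,0,0],
  ],
  fingers=[0.25,0.25,0.25,0.25,0.25],
)

```text
time: 2.3
eef_pos: [0.4464, 0.0063, 0.1064]
tcp_rot: [-0.22, 0.672, 0.22, 0.672]
ft_force: [-1.2, 0.5, -0.2]
opening: 0.0213
```

>>> move_arm(
  dp=[
    [0,0,0],
    [0,0,0],
    [0,0,0],
    [0,0,0],
    [0,0,0],
  ],
  angular=[
    [-0.9,0,0],
    [-0.9,0,0],
    [-0.9,0,0],
    [-0.9,0,0],
    [-0.7,0,0],
  ],
  fingers=[0.25,0.25,0.25,0.25,0.25],
)

```text
time: 2.8
eef_pos: [0.4464, 0.0063, 0.1064]
tcp_rot: [-0.409, 0.577, 0.409, 0.577]
ft_force: [-0.2, -0.2, 0.9]
opening: 0.0211
```

```bash
cat >> h.py <<'E'
from scipy.spatial.transform import Rotation as R
def st():
    o=get_obs(); M=R.from_quat(o['tcp_rot']).as_matrix()
    print('t',round(o['time'],2),'q6',round(o['qpos'][5],2),'p',np.round(o['eef_pos'],4),'open',round(o['opening'],4),'F',np.round(o['ft_force'],1))
    print(np.round(M,3)); return o,M
def tool(M,p,t): # shift to target in units
    print('units to',t,np.round(M.T@(np.array(t)-p)/.025,2))
E
python3 - <<'E'
from h import *
o,M=st(); tool(M,o['eef_pos'],[.4453,.0064,.021])
im,d=shot('wrist','c.png')
print(viewer.camera_model('wrist'))
E
```

```text
t 2.8 q6 0.35 p [0.4464 0.0063 0.1064] open 0.0211 F [-0.2 -0.2  0.9]
[[ 0.    -0.944  0.331]
 [ 0.     0.331  0.944]
 [-1.    -0.     0.   ]]
units to [0.4453, 0.0064, 0.021] [ 3.42  0.04 -0.01]
{'fx': 297.3186396354542, 'fy': 297.3186396354542, 'cx': 254.34337366115506, 'cy': 190.64707287916602, 'tool_from_camera': array([[-6.40855920e-04, -3.25337258e-01,  9.45597831e-01,
        -1.42123181e-01],
       [-4.98173421e-04, -9.45597804e-01, -3.25337586e-01,
         8.33768499e-02],
       [ 9.99999671e-01, -6.79566225e-04,  4.43917576e-04,
         4.67775697e-04],
       [ 0.00000000e+00,  0.00000000e+00,  0.00000000e+00,
         1.00000000e+00]])}
```

View pics/c.png

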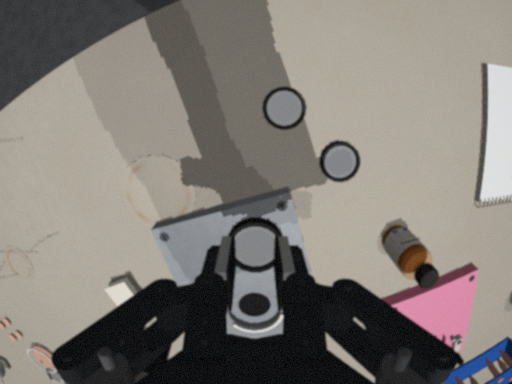

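The lens at (255,243) and the recess at (254,303) both lie on the cradle axis. I'll descend and look once before pushing.

>>> move_arm(
  dp=[
    [0.9,0,0],
    [0.9,0,0],
    [0.8,0,0],
    [0.5,0,0],
    [0.28,0,0],
  ],
  angular=[
    [0,0,0],
    [0,0,0],
    [0,0,0],
    [0,0,0],
    [0,0,0],
  ],
  fingers=[0.25,0.25,0.25,0.25,0.25],
)

```text
time: 3.35
eef_pos: [0.4456, 0.0063, 0.0207]
tcp_rot: [-0.407, 0.579, 0.408, 0.578]
ft_force: [-0.4, -0.2, 0.2]
opening: 0.0215
```

>>> move_arm(
  dp=[
    [0,-0.15,0],
    [0,-0.15,0],
    [0,-0.15,0],
    [0,-0.15,0],
    [0,-0.15,0],
  ],
  angular=[
    [0,0,0],
    [0,0,0],
    [0,0,0],
    [0,0,0],
    [0,0,0],
  ],
  fingers=[0.25,0.25,0.25,0.25,0.25],
)

```text
time: 3.85
eef_pos: [0.4645, -0.0001, 0.0223]
tcp_rot: [-0.408, 0.578, 0.407, 0.578]
ft_force: [-1.3, -0.1, -0.0]
opening: 0.0215
```

Run:
```python
from h import *
o,M=st(); tool(M,o['eef_pos'],[.565-.944*.0338,-.0377+.331*.0338,.0214])
im,d=viewer.get_image('wrist'); cv2.imwrite('pics/d.png',im[150:384,100:412,::-1].repeat(2,0).repeat(2,1))
```

```text
t 3.85 q6 0.34 p [ 4.645e-01 -1.000e-04  2.230e-02] open 0.0215 F [-1.3 -0.1 -0. ]
[[ 0.001 -0.942  0.336]
 [ 0.     0.336  0.942]
 [-1.    -0.001  0.   ]]
units to [0.5330927999999999, -0.0265122, 0.0214] [ 0.04 -2.94 -0.07]
```

View pics/d.png

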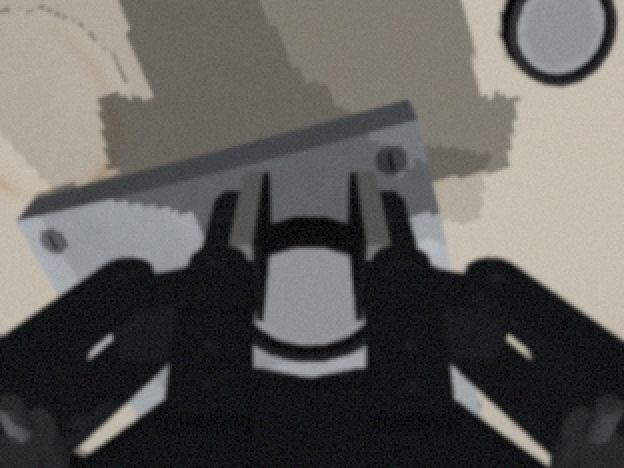

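The lens is centred between the two tips (crop 310,300) and is being contacted. I'll push on gently.

>>> move_arm(
  dp=[
    [0,-0.16,0],
    [0,-0.16,0],
    [0,-0.16,0],
    [0,-0.16,0],
    [0,-0.16,0],
  ],
  angular=[
    [0,0,0],
    [0,0,0],
    [0,0,0],
    [0,0,0],
    [0,0,0],
  ],
  fingers=[0.25,0.25,0.25,0.25,0.25],
)

```text
time: 4.4
eef_pos: [0.4831, -0.0068, 0.0218]
tcp_rot: [-0.408, 0.578, 0.408, 0.578]
ft_force: [-0.5, 0.5, 1.2]
opening: 0.0214
```

>>> move_arm(
  dp=[
    [0,-0.16,0],
    [0,-0.16,0],
    [0,-0.16,0],
    [0,-0.16,0],
    [0,-0.16,0],
  ],
  angular=[
    [0,0,0],
    [0,0,0],
    [0,0,0],
    [0,0,0],
    [0,0,0],
  ],
  fingers=[0.25,0.25,0.25,0.25,0.25],
)

```text
time: 4.9
eef_pos: [0.5019, -0.0136, 0.0218]
tcp_rot: [-0.408, 0.578, 0.408, 0.578]
ft_force: [-0.7, -0.3, 0.1]
opening: 0.0216
```

>>> move_arm(
  dp=[
    [0,-0.14,-0.01],
    [0,-0.14,-0.01],
    [0,-0.14,-0.01],
    [0,-0.14,-0.01],
    [0,-0.14,-0.01],
  ],
  angular=[
    [0,0,0],
    [0,0,0],
    [0,0,0],
    [0,0,0],
    [0,0,0],
  ],
  fingers=[0.25,0.25,0.25,0.25,0.25],
)

```text
time: 5.4
eef_pos: [0.5179, -0.0206, 0.0218]
tcp_rot: [-0.408, 0.578, 0.408, 0.578]
ft_force: [-0.7, 0.4, 0.9]
opening: 0.0215
```

Run:
```python
from h import *
o,M=st(); tool(M,o['eef_pos'],[.565-.944*.0338,-.0377+.331*.0338,.0214])
for c in ['scene','side']:
    viewer.get_image(c); print([(np.round(r['xyz'],4).tolist(),round(r['p'],2)) for r in pinpoint('lens_mid',c)][:3])
im,d=viewer.get_image('side'); cv2.imwrite('pics/e.png',cv2.resize(im[150:290,150:350,::-1],None,fx=3.5,fy=3.5))
```

```text
t 5.4 q6 0.3 p [ 0.5179 -0.0206  0.0218] open 0.0215 F [-0.7  0.4  0.9]
[[-0.    -0.942  0.335]
 [ 0.     0.335  0.942]
 [-1.     0.    -0.   ]]
units to [0.5330927999999999, -0.0265122, 0.0214] [ 0.02 -0.65 -0.02]
[([0.3888, 0.0541, 0.0064], 0.64), ([0.4456, 0.0889, 0.0036], 0.64), ([0.5498, -0.0274, 0.0234], 0.41)]
[([0.4431, 0.0811, 0.0024], 0.67), ([0.3862, 0.0541, 0.0067], 0.58)]
```

View pics/e.png

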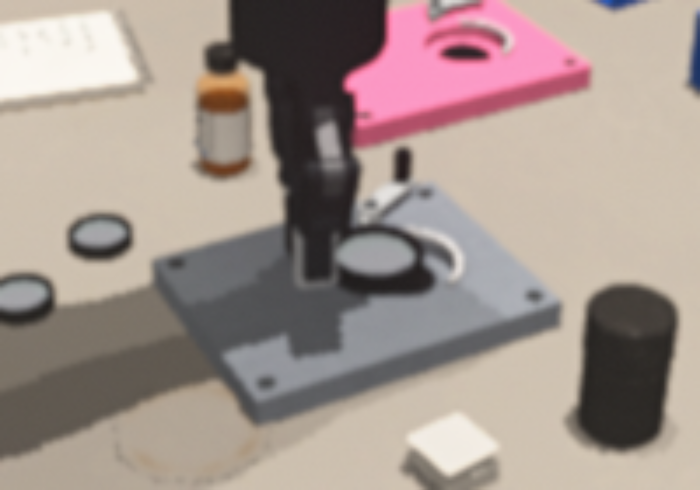

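The lens is over the recess edge (crop 380,255), about 16 mm short and on line. I'll finish slowly.

>>> move_arm(
  dp=[
    [0,-0.1,0],
    [0,-0.1,0],
    [0,-0.1,0],
    [0,-0.1,0],
    [0,-0.1,0],
  ],
  angular=[
    [0,0,0],
    [0,0,0],
    [0,0,0],
    [0,0,0],
    [0,0,0],
  ],
  fingers=[0.25,0.25,0.25,0.25,0.25],
)

```text
time: 6.15
eef_pos: [0.5298, -0.0248, 0.0219]
tcp_rot: [-0.408, 0.578, 0.408, 0.578]
ft_force: [0.3, 1.8, -0.2]
opening: 0.0212
```

>>> move_arm(
  dp=[
    [0,-0.04,0],
    [0,-0.04,0],
    [0,-0.04,0],
    [0,-0.04,0],
    [0,-0.02,0],
  ],
  angular=[
    [0,0,0],
    [0,0,0],
    [0,0,0],
    [0,0,0],
    [0,0,0],
  ],
  fingers=[0.25,0.25,0.25,0.25,0.25],
)

```text
time: 6.65
eef_pos: [0.5339, -0.0263, 0.0218]
tcp_rot: [-0.408, 0.578, 0.407, 0.578]
ft_force: [-0.8, 0.6, -0.3]
opening: 0.0213
```

```bash
cat > look.py <<'E'
from h import *
o,M=st()
for c in ['scene','side']:
    im,d=viewer.get_image(c); W=deproj(c,d,np.ones(d.shape,bool))
    q=W[(np.hypot(W[:,0]-.567,W[:,1]+.038)<.012)]; print(c,'z over recess',np.round(np.percentile(q[:,2],[5,25,50,75,95]),4),len(q))
E
python3 look.py
python3 - <<'E'
from h import *
im,d=viewer.get_image('side'); cv2.imwrite('pics/f.png',cv2.resize(im[170:270,200:320,::-1],None,fx=5,fy=5))
E
```

```text
t 6.65 q6 0.29 p [ 0.5339 -0.0263  0.0218] open 0.0213 F [-0.8  0.6 -0.3]
[[ 0.    -0.942  0.336]
 [-0.     0.336  0.942]
 [-1.    -0.    -0.   ]]
scene z over recess [0.016  0.0173 0.0176 0.0184 0.0188] 13
side z over recess [0.0156 0.0169 0.0177 0.0194 0.2829] 101
```

View pics/f.png

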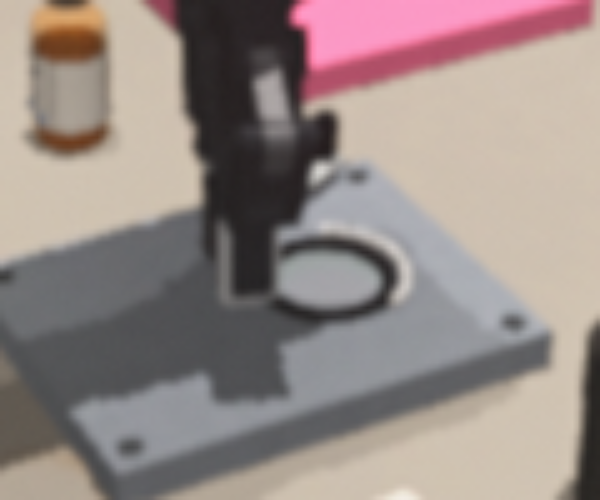

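The lens has dropped: depth over the recess is about 17.7 mm, it was 26 mm, and the ring lies inside the lip. I'll lift straight up and go over the peg.

>>> move_arm(
  dp=[
    [-0.4,0.1,0],
    [-0.7,0,0],
    [-0.8,0,0],
    [0,-0.4,0.5],
    [0,-0.6,0.7],
  ],
  angular=[
    [0,0,0],
    [0,0,0],
    [0,0,0],
    [0,0,0],
    [0,0,0],
  ],
  fingers=[0.25,0.25,0.25,0.25,0.25],
)

```text
time: 7.3
eef_pos: [0.5651, -0.0058, 0.0713]
tcp_rot: [-0.408, 0.578, 0.407, 0.578]
ft_force: [-0.5, -0.2, -0.6]
opening: 0.0211
```

>>> move_arm(
  dp=[
    [0,-0.5,0.7],
    [0,-0.48,0.7],
    [0,0,0],
    [0,0,0],
    [0,0,0],
  ],
  angular=[
    [0,0,0],
    [0,0,0],
    [-1,0,0],
    [-1,0,0],
    [-1,0,0],
  ],
  fingers=[0.25,0.25,0.27,0.27,0.27],
)

```text
time: 7.8
eef_pos: [0.5998, 0.0196, 0.07]
tcp_rot: [0.52, -0.479, -0.52, -0.479]
ft_force: [-0.1, -1.1, -0.0]
opening: 0.0228
```

>>> move_arm(
  dp=[
    [0,0,0],
    [0,0,0],
    [0,0,0],
    [0,0,0],
    [0,0,0],
  ],
  angular=[
    [-1,0,0],
    [-1,0,0],
    [0,0,0],
    [0,0,0],
    [0,0,0],
  ],
  fingers=[0.27,0.27,0.27,0.27,0.27],
)

```text
time: 8.3
eef_pos: [0.5998, 0.0193, 0.0696]
tcp_rot: [0.58, -0.404, -0.58, -0.404]
ft_force: [0.0, -0.5, 0.2]
opening: 0.0232
```

```bash
python3 look.py
python3 - <<'E'
from h import *
o,M=st()
tool(M,o['eef_pos'],[.600,.019,.031])
im,d=viewer.get_image('wrist'); cv2.imwrite('pics/g.png',im[150:384,100:412,::-1].repeat(2,0).repeat(2,1))
for n in ['clip_peg','clip_pivot']: print(n,[(np.round(r['xyz'],4).tolist(),round(r['p'],2)) for r in pinpoint(n,'wrist')][:3])
E
```

```text
t 8.3 q6 -0.32 p [0.5998 0.0193 0.0696] open 0.0232 F [ 0.  -0.5  0.2]
[[ 0.    -0.938 -0.347]
 [ 0.    -0.347  0.938]
 [-1.    -0.    -0.   ]]
scene z over recess [0.0156 0.0169 0.0178 0.0187 0.021 ] 76
side z over recess [0.0155 0.0169 0.0176 0.019  0.3791] 92
t 8.4 q6 -0.32 p [0.5998 0.0192 0.0695] open 0.0233 F [-0.1  0.2 -0. ]
[[ 0.    -0.938 -0.347]
 [-0.    -0.347  0.938]
 [-1.    -0.    -0.   ]]
units to [0.6, 0.019, 0.031] [ 1.54 -0.01 -0.01]
clip_peg [([0.6029, 0.023, 0.0306], 0.79), ([0.5619, -0.0364, 0.0136], 0.34)]
clip_pivot [([0.7447, 0.2006, 0.0213], 0.92), ([0.575, 0.008, 0.02], 0.74)]
```

View pics/g.png

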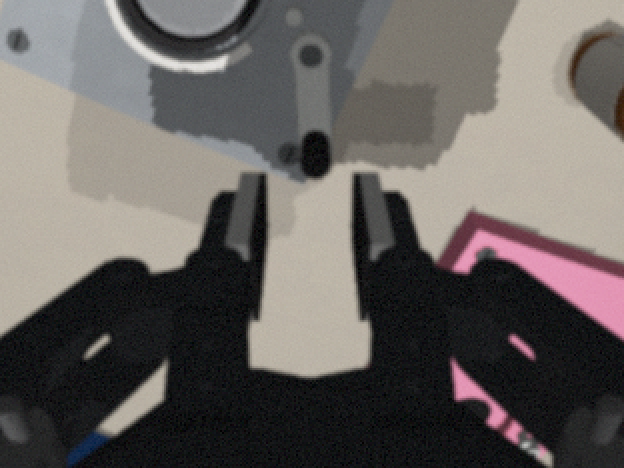

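The peg at crop (316,155) is about 1.5 mm to the +z side of the tool axis, and the lens is seated. I'll straddle the peg and sweep.

>>> move_arm(
  dp=[
    [0.3,0,0.06],
    [0.4,0,0],
    [0.4,0,0],
    [0.3,0,0],
    [0.14,0,0],
  ],
  angular=[
    [0,0,0],
    [0,0,0],
    [0,0,0],
    [0,0,0],
    [0,0,0],
  ],
  fingers=[0.27,0.27,0.27,0.27,0.27],
)

```text
time: 9.05
eef_pos: [0.5982, 0.0206, 0.029]
tcp_rot: [-0.58, 0.404, 0.581, 0.403]
ft_force: [-0.6, 0.5, -0.9]
opening: 0.0231
```

Run:
```python
from h import *
o,M=st()
im,d=viewer.get_image('wrist'); cv2.imwrite('pics/i.png',im[150:384,100:412,::-1].repeat(2,0).repeat(2,1))
```

```text
t 9.05 q6 -0.32 p [0.5982 0.0206 0.029 ] open 0.0231 F [-0.6  0.5 -0.9]
[[-0.003 -0.937 -0.349]
 [-0.    -0.349  0.937]
 [-1.     0.003  0.001]]
```

View pics/i.png

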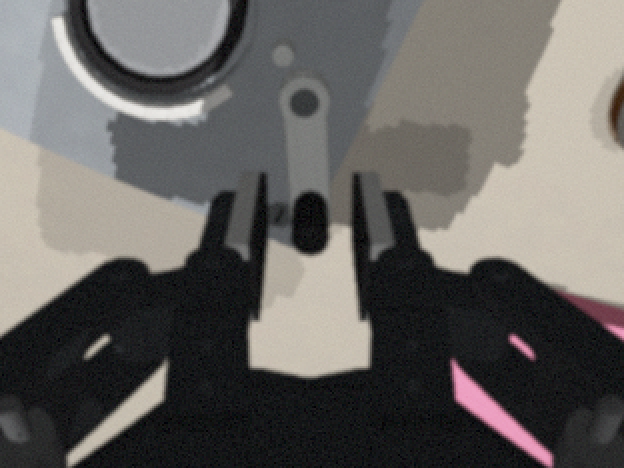

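The peg (crop 310,222) sits centred between the tips. Starting the sweep.

>>> move_arm(
  dp=[
    [-0.02,0.008,-0.138],
    [-0.02,0.008,-0.138],
    [0,0.008,-0.138],
    [0,0.008,-0.138],
    [0,0.008,-0.138],
  ],
  angular=[
    [0.8,0,0],
    [0.8,0,0],
    [0.8,0,0],
    [0.8,0,0],
    [0.8,0,0],
  ],
  fingers=[0.27,0.27,0.27,0.27,0.27],
)

```text
time: 9.6
eef_pos: [0.601, 0.0039, 0.032]
tcp_rot: [-0.446, 0.549, 0.446, 0.549]
ft_force: [0.8, -0.1, -0.9]
opening: 0.0231
```

>>> move_arm(
  dp=[
    [0,0.008,-0.138],
    [0,0.008,-0.138],
    [0,0.008,-0.138],
    [0,0.008,-0.138],
    [0,0.008,-0.138],
  ],
  angular=[
    [0.8,0,0],
    [0.8,0,0],
    [0.8,0,0],
    [0.8,0,0],
    [0.8,0,0],
  ],
  fingers=[0.27,0.27,0.27,0.27,0.27],
)

```text
time: 10.1
eef_pos: [0.5931, -0.0114, 0.032]
tcp_rot: [-0.277, 0.65, 0.277, 0.651]
ft_force: [0.0, 1.0, -0.4]
opening: 0.0228
```

Run:
```python
from h import *
o,M=st()
pv=np.array([.5725,.008]); v=o['eef_pos'][:2]-pv; print('r,ang',np.hypot(*v),np.degrees(np.arctan2(v[1],v[0])),'z ang',np.degrees(np.arctan2(M[1,2],M[0,2])))
```

```text
t 10.1 q6 0.75 p [ 0.5931 -0.0114  0.032 ] open 0.0228 F [ 0.   1.  -0.4]
[[ 0.001 -0.721  0.693]
 [ 0.     0.693  0.721]
 [-1.    -0.001  0.001]]
r,ang 0.028305572403768645 -43.23815965483248 z ang 46.140743903201134
```

>>> move_arm(
  dp=[
    [0,0.002,-0.138],
    [0,0.002,-0.138],
    [0,0.002,-0.138],
    [0,0.002,-0.138],
    [0,0.002,-0.138],
  ],
  angular=[
    [0.8,0,0],
    [0.8,0,0],
    [0.8,0,0],
    [0.8,0,0],
    [0.8,0,0],
  ],
  fingers=[0.27,0.27,0.27,0.27,0.27],
)

```text
time: 10.6
eef_pos: [0.5787, -0.0206, 0.0321]
tcp_rot: [-0.087, 0.701, 0.087, 0.702]
ft_force: [0.4, 0.5, -0.5]
opening: 0.023
```

>>> move_arm(
  dp=[
    [0,0.005,-0.138],
    [0,0.005,-0.138],
    [0,0.005,-0.12],
    [0,0,-0.06],
    [0,0,-0.06],
  ],
  angular=[
    [0.8,0,0],
    [0.8,0,0],
    [0.2,0,0],
    [0,0,0],
    [0,0,0],
  ],
  fingers=[0.27,0.27,0.27,0.27,0.27],
)

```text
time: 11.1
eef_pos: [0.5658, -0.0219, 0.0321]
tcp_rot: [-0.001, 0.707, 0.0, 0.707]
ft_force: [1.3, -0.9, 0.4]
opening: 0.0231
```

```bash
cat > ck.py <<'E'
from h import *
import sys
o,M=st()
pv=np.array([.5725,.008]); v=o['eef_pos'][:2]-pv; print('r,ang',np.hypot(*v),np.degrees(np.arctan2(v[1],v[0])),'z ang',np.degrees(np.arctan2(M[1,2],M[0,2])))
for c in ['wrist','scene','side']:
    viewer.get_image(c)
    for n in ['clip_peg','clip_pivot']: print(c,n,[(np.round(r['xyz'],4).tolist(),round(r['p'],2)) for r in pinpoint(n,c)][:3])
im,d=viewer.get_image('wrist'); cv2.imwrite('pics/'+sys.argv[1],im[150:384,100:412,::-1].repeat(2,0).repeat(2,1))
E
python3 ck.py j.png
```

```text
t 11.1 q6 1.53 p [ 0.5658 -0.0219  0.0321] open 0.0231 F [ 1.3 -0.9  0.4]
[[ 0.001 -0.001  1.   ]
 [-0.     1.     0.001]
 [-1.    -0.     0.001]]
r,ang 0.03063398082572992 -102.70033755179952 z ang 0.07739013291682398
wrist clip_peg [([0.573, -0.0203, 0.0296], 0.59)]
wrist clip_pivot [([0.5788, 0.0085, 0.018], 0.65), ([0.5672, -0.0341, 0.0072], 0.35)]
scene clip_peg [([0.7777, 0.1953, 0.0322], 0.53), ([0.5711, -0.0242, 0.032], 0.4)]
scene clip_pivot [([0.7489, 0.2044, 0.0222], 0.78), ([0.5674, 0.0117, 0.0225], 0.71)]
side clip_peg [([0.7723, 0.1997, 0.0376], 0.55)]
side clip_pivot [([0.7476, 0.2048, 0.0217], 0.74), ([0.5724, 0.0079, 0.0222], 0.68)]
```

View pics/j.png

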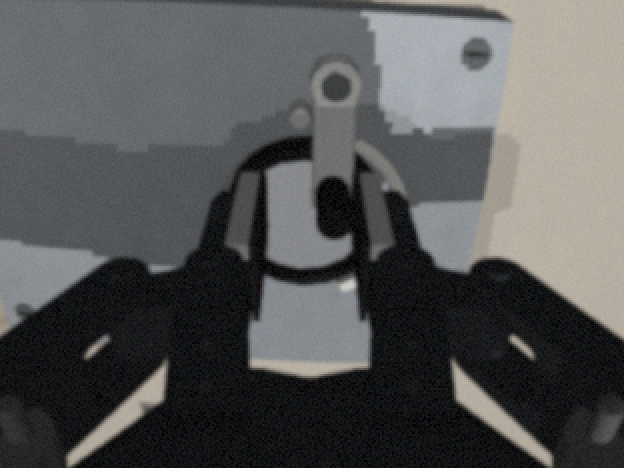

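The clip is nearly at the stop pin (300,118), with its edge at about 314. I'll press a little further until force shows.

>>> move_arm(
  dp=[
    [0,0,-0.04],
    [0,0,-0.04],
    [0,0,-0.02],
    [0,0,-0.02],
    [0,0,0],
  ],
  angular=[
    [0,0,0],
    [0,0,0],
    [0,0,0],
    [0,0,0],
    [0,0,0],
  ],
  fingers=[0.27,0.27,0.27,0.27,0.27],
)

```text
time: 12.1
eef_pos: [0.5639, -0.0217, 0.032]
tcp_rot: [0.0, 0.706, 0.0, 0.708]
ft_force: [5.3, 0.7, -3.7]
opening: 0.0235
```

>>> move_arm(
  dp=[
    [0,0,-0.03],
    [0,0,-0.03],
    [0,0,0],
    [0,0,0],
    [0,0,0],
  ],
  angular=[
    [0,0,0],
    [0,0,0],
    [0,0,0],
    [0,0,0],
    [0,0,0],
  ],
  fingers=[0.27,0.27,0.27,0.27,0.27],
)

```text
time: 12.6
eef_pos: [0.5637, -0.0217, 0.0321]
tcp_rot: [-0.0, 0.705, 0.0, 0.709]
ft_force: [8.8, -0.4, -6.5]
opening: 0.023
```

The force rose to about 9 N with no motion, so the clip is at its stop. I'll back off to centre, lift away and check.

>>> move_arm(
  dp=[
    [0,0,0.12],
    [0,0,0.12],
    [0,0,0.06],
    [-0.3,0,0],
    [-0.5,0,0],
  ],
  angular=[
    [0,0,0],
    [0,0,0],
    [0,0,0],
    [0,0,0],
    [0,0,0],
  ],
  fingers=[0.27,0.27,0.27,0.27,0.27],
)

```text
time: 13.1
eef_pos: [0.5672, -0.0217, 0.0516]
tcp_rot: [0.0, 0.708, 0.0, 0.706]
ft_force: [-0.6, 0.2, -0.8]
opening: 0.0231
```

>>> move_arm(
  dp=[
    [-0.8,0,0],
    [-1,0,0],
    [-1,0,0],
    [-1,0,-0.8],
    [-1,0,-0.8],
  ],
  angular=[
    [0,0,0],
    [0,0,0],
    [0,0,0],
    [0,0,0],
    [0,0,0],
  ],
  fingers=[0.27,0.27,0.27,0.27,0.27],
)

```text
time: 13.6
eef_pos: [0.5281, -0.0217, 0.174]
tcp_rot: [-0.0, 0.707, 0.0, 0.708]
ft_force: [0.1, 1.0, 0.7]
opening: 0.023
```

```bash
python3 look.py
python3 - <<'E'
from h import *
im,d=viewer.get_image('side'); i2,d2=viewer.get_image('scene')
for n in ['cover_glasses','lens_can','dropper']: print(n,[np.round(r['xyz'],3).tolist() for r in pinpoint(n,'side')][:1])
for c,dd in (('side',d),('scene',d2)):
    W=deproj(c,dd,np.ones(dd.shape,bool)); P=W[(W[:,2]>.03)&(W[:,2]<.05)&(np.hypot(W[:,0]-.571,W[:,1]+.023)<.02)]; print(c,'peg',len(P),P.mean(0))
a=cv2.resize(im[170:270,200:320,::-1],(480,400)); b=cv2.resize(i2[160:260,200:320,::-1],(480,400))
cv2.imwrite('pics/k.png',cv2.resize(np.hstack([a,b]),(800,333)))
E
```

```text
t 13.6 q6 1.53 p [ 0.5281 -0.0217  0.174 ] open 0.023 F [0.1 1.  0.7]
[[ 0.001 -0.     1.   ]
 [-0.     1.     0.   ]
 [-1.    -0.     0.001]]
scene z over recess [0.0163 0.0183 0.2259 0.2434 0.26  ] 209
side z over recess [0.0168 0.2255 0.2467 0.2676 0.2917] 457
cover_glasses [[0.508, -0.171, 0.002]]
lens_can [[0.533, -0.032, 0.002]]
dropper [[0.544, 0.125, -0.002]]
side peg 47 [ 0.56838315 -0.02542996  0.03843405]
scene peg 37 [ 0.56977595 -0.02354696  0.03909935]
```

View pics/k.png

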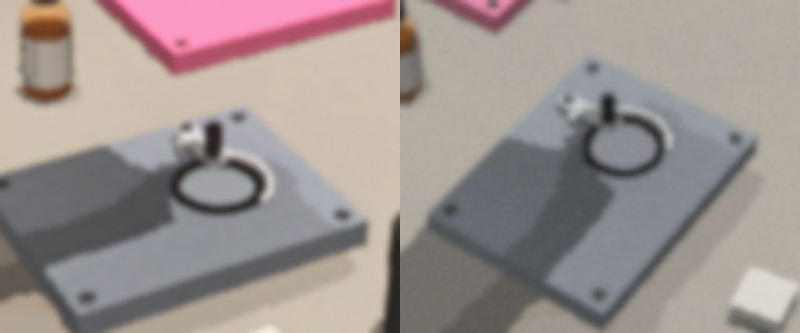

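The clip lies over the seated lens at its stop: the peg is at about -96° world, and about -93° was expected. The neighbours stand where they were.

```bash
python3 -c "
from rig import order; print(order.job_done())"
```

```text
the job is handed in; nothing more can be done
None
```

The lens is seated in the recess and the clip is turned to its stop over it. I handed the job in at about 14 s of the 64 s allowed.

**Lens:** I pushed it across the plate with two part-open fingertips until it dropped. Depth over the recess fell from about 26 mm to about 17.7 mm, and the pictures show it flat inside the lip.

**Clip:** I pushed it round by its peg until it stopped moving, with about 9 N sideways and 11 N in all at the wrist. After lifting away, the peg measured at about -96° in the world frame, against an expected -93°, which is within measuring error.

**Box and containers:** The box and dropper measured within about 2 mm of where they started. The network's last report for the can was wrong, as it named the plate instead. The can was at its place in an earlier picture, and the arm never went near it, but I did not measure it again at the end.

**Failed check:** The last depth check over the recess was partly blocked by the gripper. That the lens is still seated rests on the readings just before the clip sweep and on the final picture.

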